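Weigh the snack tin on the bar's spring balance

ROBOT

A 6-joint arm with a two-finger parallel gripper is mounted at the origin on the work surface. World frame = base frame: x ahead of the robot, y to its left, z up, the work surface at z = 0. Lengths are in m, angles in degrees, forces in N, time in s.
With the tool pointing down it reaches from about 0.375 to 0.9 m from the base axis. Payload 3.1 kg.
Tool frame: the origin (TCP) lies at the very end of the fingers, on their centre line; the grasp point (between the pads) lies 19 mm behind it; z points along the fingers, y is the line along which they close (so a half turn about z gives the same grasp; the last joint's range is limited). The gripper opens to 87 mm and grips with 3 to 60 N. Pads are 19 mm wide; open, the fingers measure 117 mm over their backs; the gripper's body (75 mm by 190 mm) begins 51 mm behind the grasp point.
Start: joints at [-76.805, 30.224, 82.088, -0, 67.689, -10.227], TCP at [0.248, -0.573, 0.223] pointing down, gripper open.
Joint ranges: [-176.69, 176.69], [-43.24, 126.21], [12.49, 139.97], [-82, 262], [0, 151.66], [-163.58, 163.58]. Speed limits (degrees/s): [159.86, 159.86, 180, 180, 180, 180].

INTERFACE

Orientations are given as [roll, pitch, yaw] about the fixed x, y, z axes, in that order (R = Rz(yaw) Ry(pitch) Rx(roll)).
In Python, from bench import telemetry, viewer, order gives the robot as it stands. The module is installed in compiled form; this text tells all that it offers.
- The arm moves only by the shell command python3 -m pendant 'ROWS' [FORCE]. ROWS is JSON, a list that holds one entry, the list of rows, each a list of 7 numbers: the turn, a rotation vector about the tool's x, y, z in degrees, then the shift along the tool's x, y, z in mm, then the gripper command: -1 is fully open, 1 is shut, values between are in proportion. A call has 1 to 20 rows; each row is the pose to reach, as a shift and turn from the pose commanded when the call began, along the tool's axes at that moment; what a row does not reach only later rows make up. A row lasts 1/12 s, in which the tool goes at most 41.7 mm and 7.16 degrees, less where a joint would pass 70% of its speed; a pose out of reach is approached as far as the arm can. A call with a gripper value outside its range is refused whole. The fingers move at their own pace and stop on an object; FORCE is the grip in N (left out, the last holds). Time passes only in rows, so rows that repeat a pose let the fingers close. It gives the time, the measured TCP pose, the force, the opening and the grip force at its end, in the units of the state.
- telemetry.observe(): the state, without advancing time (a new reading comes with each control period).
- viewer.capture(name): name is "side" or "top"; returns a dict with "img" (480x640x3 uint8, red, green, blue), "depth" (480x640 float32, m along the optical axis (not along the pixel's ray), 0 where there is no reading), "intrinsics" (3x3 intrinsics, pixels), "k1" (the pictures are not rectified: a ray, as slopes to the right and down, at radius r is drawn at 1 + k1 r^2 times it, then the intrinsics apply), "world_from_camera" (4x4, takes a point from camera to world coordinates). Camera axes: x right, y up, looking along -z (the intrinsics and any distortion apply to the point x, -y, -z); pixel columns grow to the right and rows downward; lengths in m; the calibration is good to about 2 mm. A picture is of the moment at which its call begins.
- order.close_job(): hands the job in; it is judged then, once.
Trained networks look in the newest picture that a camera, given by its name, has taken for a name from the list of things; names that differ only in an ending like _2 or _b are one class to them, and where a whole thing is asked for, a point or a joint stands for the part that bears it (a point fixed in the world has none). Each returns a list of dicts, best first, with "p" (0 to 1); they miss things now and then, are a little off and sometimes report something else, mostly with a low value. They report only what shows in the picture. A call takes as long as a camera call. They do not tell look-alikes from the thing itself.
- viewer.boxes_of(camera, name): "point" ([column, row] in pixels, amid what is visible of it).
- viewer.trace(camera, name): "mask" (480x640 bool, what is visible of it) and "point" ([column, row] in pixels, amid what is visible of it).
- viewer.place_of(camera, name): "point" ([column, row] in pixels: a listed point, or the origin of a listed thing).
The state is a dict: "time": time; "q": joint angles; "dq": joint speeds; "joint_efforts": joint torques, N m; "ee_pos": TCP position; "tool_rot": TCP orientation; "ft_force": force on the tool from outside, world axes, zero at the start; "moment": the same for the moment, N m; "opening": finger opening in m; "finger_force": force on a finger pad.
Only numpy, scipy, OpenCV 4.12 (cv2) and the standard library are available. Lean on these libraries where they do the work, as an engineer would, in place of code of your own. Each camera call takes 0.05 s, during which the arm holds its last target. There are 200 camera calls.

TASK

Weigh the red lidded snack tin on the spring balance: hang it by its handle on the balance's hook, easing the weight over until the spring carries all of it, so that the hook hardly stirs when you let go, never jerking it or pulling it past the red end mark, and leave the tin hanging free and still for at least two seconds so that it can be read. Then take hold of it again, lift it slowly off the hook, set it down gently and upright in the middle of the round blue tray and let go. Keep the tin upright throughout and leave the glasses, the cards and the pump bottle alone.

Things in the scene. Friction and masses are not known exactly. Their poses are not given: they have to be found in the camera images.
- tin_handle (a point): Grip point of the snack tin, half-way up the black loop handle on its lid, on the tin's centre line, 122 mm above its base. The stiff upright handle has two flat legs 8 mm thick (along y), 24 mm wide (along x), 50 mm apart over their outer faces and 34 mm between the inner ones, rising 56 mm from the lid. z up, y along the cross-bar; +x and -x alike. Tin weight unknown, 0.2 to 0.75 kg.
- tin_bar (a point): Centre of the handle's round cross-bar, 10 mm in diameter, along y, joining the tops of the legs; 17 mm above the grip point and 51 mm above the lid; axes as the grip point's. The tin below is a red cylinder 90 mm across and 80 mm high with a white band; its steel lid is 94 mm across, lid top 88 mm above the base. The tin hangs by this bar.
- hook_seat (a point): Lowest point inside the bend of the balance's hook, on top of the wire, where the cross-bar comes to rest; moves down with the hook; 275 mm above the counter when empty. Steel wire 6 mm thick, bent in this frame's xz plane, bend 22 mm wide inside. z up, -x the open side (towards the robot). The shank is on +x: 14 mm off, and from 46 mm up only 6 mm off, straight up into the tube, 115 mm up.
- hook_tip (a point): Top of the hook's open, upturned end: 19 mm above the seat and 16 mm to its -x side. The cross-bar goes over it from the -x side, into the bend, and then down. Axes as the seat's; moves with the hook.
- hook (a joint): How far the hook is drawn down, m: 0 empty, 0.112 at its stop. The spring gives 80 N per metre: weight hanging (N) = 80 x value + 0.1, so about 12 mm for each 100 g; lightly damped, it bounces if loaded or let go suddenly. The red end mark is at 0.100.
- balance: The spring balance on its stand, fixed. Origin on the counter straight below the hook's rod (6 mm to +x of the seat); axes as the hook's. Clear tube 30 mm thick, orange caps, black rings and one red, from 390 to 592 mm up; a red disc inside goes down with the hook. Steel post 14 mm thick, 634 mm tall, at x +115, y +95 mm, on a dark base plate 130 x 150 x 14 mm; a boom from post to tube.
- tray_top (a point): Middle of the floor of the round blue tray, 5 mm above the counter; the tray is fixed, 174 mm across, with a rim 10 mm high (156 mm across inside). z up.
- shot_a: Shot glass, 48 mm across, 62 mm high, origin at the centre of its underside. Leave alone.
- shot_b: Shot glass, as the other. Leave alone.
- card_deck: Yellow deck of cards, 88 x 57 x 22 mm, origin at the centre of its underside. Leave alone.
- pump: White pump bottle with a green band, 62 mm across and 155 mm high, origin at the centre of its underside. Leave alone.
Mind the look-alikes: they are no part of the job. Leave any yellow look-alike of the part that bears tin_handle alone.

How it is judged:
By the outcome, as a careful person would: the job done as asked, in the order asked, and still so for the second after the job is handed in, with the robot touching nothing.
It also fails if it takes over 72 s, if anything falls off the work surface, if the arm or the gripper's body presses on something with over 40 N, if the wrist force passes 120 N, or if a joint passes its speed limit or range.

## Working session

There is one attempt and no reset: what is moved stays moved. The work goes in short steps, Python scripts to look and compute and a shell command to move; the robot and the scene stay as the last step left them, time stands still between calls to the robot, and variables do not carry over. Pictures are saved under pics/ and viewed, at most 10 in all, crops included, and the job is handed in when it is done.

```bash
mkdir -p pics; cat > h.py <<'E'
import numpy as np, cv2
from bench import telemetry, viewer, order
def ray(c,px):
    K=c["intrinsics"];d=np.array([(px[0]-K[0,2])/K[0,0],(px[1]-K[1,2])/K[1,1]]);u=d.copy()
    for _ in range(20): u=d/(1+c["k1"]*(u@u))
    return u
def world(c,px,z=None,depth=None):
    u=ray(c,px);T=c["world_from_camera"];v=T[:3,:3]@np.array([u[0],-u[1],-1.]);o=T[:3,3]
    t=depth if z is None else (z-o[2])/v[2]
    return o+t*v
def proj(c,p):
    T=c["world_from_camera"];q=T[:3,:3].T@(np.array(p)-T[:3,3]);u=np.array([q[0],-q[1]])/-q[2]
    u=u*(1+c["k1"]*(u@u));K=c["intrinsics"];return K[0,0]*u[0]+K[0,2],K[1,1]*u[1]+K[1,2]
def cap(n,f=None):
    c=viewer.capture(n)
    if f: cv2.imwrite(f"pics/{f}.png",c["img"][:,:,::-1])
    return c
def tri(cs,pxs):
    A=[];b=[]
    for c,p in zip(cs,pxs):
        u=ray(c,p);T=c["world_from_camera"];v=T[:3,:3]@np.array([u[0],-u[1],-1.]);v/=np.linalg.norm(v)
        P=np.eye(3)-np.outer(v,v);A.append(P);b.append(P@T[:3,3])
    A=np.vstack(A);b=np.hstack(b);x=np.linalg.lstsq(A,b,rcond=None)[0];return x,np.linalg.norm(A@x-b)
E
python3 - <<'E'
from h import *
np.set_printoptions(precision=4,suppress=True)
C={n:cap(n,n+"0") for n in("side","top")}
for n,c in C.items(): print(n,c["world_from_camera"][:3,3],-c["world_from_camera"][:3,2],c["k1"])
for nm in["tin_handle","tin_bar","hook_seat","hook_tip","balance","tray_top","shot_a","card_deck","pump"]:
    for n,c in C.items():
        for d in viewer.place_of(n,nm)[:4]:
            p=d["point"];r,cc=int(round(p[1])),int(round(p[0]))
            dep=c["depth"][min(max(r,0),479),min(max(cc,0),639)]
            print(nm,n,round(d["p"],2),np.round(p,1),world(c,p,depth=dep))
s=telemetry.observe();print(s)
cv2.imwrite("pics/both.png",cv2.resize(np.hstack([C["side"]["img"],C["top"]["img"]]),(800,300),interpolation=cv2.INTER_AREA)[:,:,::-1])
E
```

```text
side [0.1131 0.5056 0.9305] [ 0.4402 -0.5077 -0.7406] 0.017545737103505064
top [ 0.3759 -0.0198  1.4216] [ 0.1534 -0.0005 -0.9882] -0.1145592880008299
tin_handle side 0.85 [413.8 197.7] [ 0.5061 -0.2799  0.1459]
tin_handle side 0.74 [443.5 248.5] [ 0.3672 -0.1962  0.138 ]
tin_handle side 0.63 [467.1 219.5] [ 0.3734 -0.3046  0.1444]
tin_handle top 0.88 [388.4 321.4] [ 0.3746 -0.1994  0.148 ]
tin_handle top 0.85 [425.  265.7] [ 0.5182 -0.302   0.0894]
tin_handle top 0.65 [440.3 320.7] [ 0.3782 -0.3403  0.0904]
tin_bar side 0.92 [413.9 195.5] [ 0.5247 -0.315   0.1178]
tin_bar side 0.77 [446.7 247.1] [ 0.3632 -0.2017  0.1412]
tin_bar side 0.57 [467.7 215.4] [ 0.3796 -0.3183  0.1437]
tin_bar top 0.81 [389.8 317.8] [ 0.3837 -0.2108  0.0918]
tin_bar top 0.71 [443.6 322.2] [ 0.3746 -0.3421  0.1174]
tin_bar top 0.59 [428.3 260.6] [ 0.5254 -0.2991  0.1425]
hook_seat side 0.74 [318.1 202.8] [ 0.7665 -0.2236 -0.001 ]
hook_seat side 0.7 [163.1 339.5] [0.6857 0.34   0.0548]
hook_seat side 0.6 [380.4 296.5] [ 0.4326 -0.0725  0.0208]
hook_seat top 0.38 [306.7 222.8] [0.6394 0.0067 0.0049]
hook_tip s
[... 402 characters left out ...]
0.73 [379.4 295.4] [ 0.4357 -0.0726  0.0221]
card_deck top 0.78 [337.3 297.5] [ 0.4356 -0.0802  0.0177]
card_deck top 0.27 [427.  260.4] [ 0.532  -0.3072  0.0897]
pump side 0.9 [164.6 341.1] [0.1131 0.5056 0.9305]
{'time': 1.0, 'q': array([-76.8052,  30.2215,  82.0872,  -0.0001,  67.6899, -10.2257]), 'dq': array([ 0.0313,  0.0287,  0.018 , -0.0224,  0.0479, -0.0722]), 'joint_efforts': array([ -0.0005, -44.0021, -17.699 ,   0.0633,   0.0504,  -0.    ]), 'ee_pos': array([ 0.2485, -0.5735,  0.2226]), 'tool_rot': array([179.9986,   0.0004,  23.4205]), 'ft_force': array([ 0.2071,  0.4537, -0.0688]), 'moment': array([-0.0271, -0.0062, -0.0206]), 'finger_force': 0.0, 'opening': 0.08691500076488619}
```

View pics/side0.png

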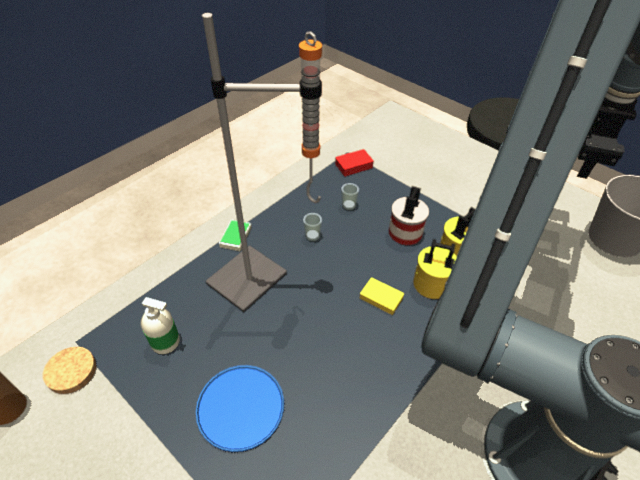

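View pics/top0.png

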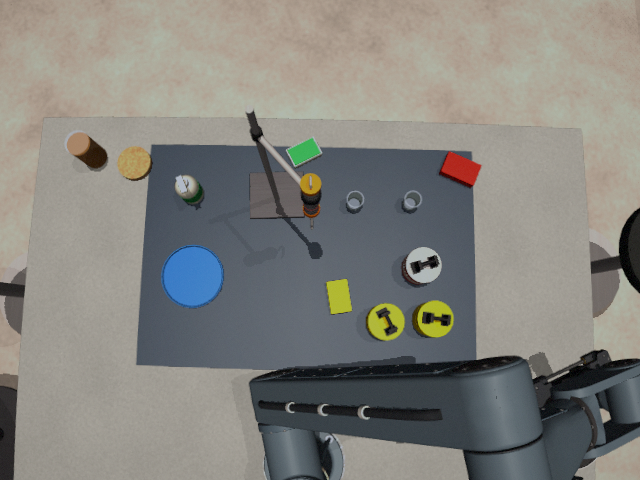

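The side picture shows the red tin at (408,220) with its handle at about (413,197), the hook at (314,198) and the tray at (240,408). In the top picture the tin is at (423,265), the hook at about (311,222), and two yellow look-alikes stand at (386,322) and (434,319). Next I'll take close crops for yaw and triangulation.

```bash
python3 - <<'E'
from h import *
np.set_printoptions(precision=4,suppress=True)
C={n:cap(n) for n in("side","top")}
def crop(n,u,v,w=66,h=50):
    im=C[n]["img"][v:v+h,u:u+w,::-1];im=cv2.resize(im,(396,300),interpolation=cv2.INTER_CUBIC)
    for k in range(0,w,10): cv2.putText(im,str(u+k),(k*6,8),0,.3,(0,255,255),1)
    for k in range(10,h,10): cv2.putText(im,str(v+k),(0,k*6),0,.3,(0,255,255),1)
    return im
cv2.imwrite("pics/crops.png",np.vstack([np.hstack([crop("side",380,180),crop("top",390,240)]),np.hstack([crop("side",280,160),crop("top",280,180)])]))
S,T=C["side"],C["top"]
for nm,ps,pt in[("handle",[413.8,197.7],[425,265.7]),("bar",[413.9,195.5],[428.3,260.6]),("seat",[318.1,202.8],[306.7,222.8]),("tip",[318.1,195.1],[311.4,229.4]),("tray",[238.9,409.3],[188.5,274.3]),("posttop",[210,19],[251,113])]:
    print(nm,*tri([S,T],[ps,pt]))
# tin lid / depth based fits
for n,c in C.items():
    for nm in("tin_handle","balance"):
        for d in viewer.trace(n,nm)[:4]:
            m=d["mask"];print(n,nm,round(d["p"],2),np.round(d["point"],1),m.sum())
# lid centre from steel lid pixels, top view, z=.088
def circ(c,mask,zlo,zhi):
    rr,cc=np.nonzero(mask);P=np.array([world(c,(u,v),depth=c["depth"][v,u]) for v,u in zip(rr,cc)])
    k=(P[:,2]>zlo)&(P[:,2]<zhi);return P[k]
W=np.zeros((480,640),bool);W[240:292,398:448]=1
P=circ(T,W,.078,.098)
(x,y),r=cv2.minEnclosingCircle(P[:,:2].astype(np.float32));print("lid top",x,y,r,len(P),P.mean(0))
# handle pts
H=circ(T,W,.105,.2);print("handle pts",len(H),H.mean(0));
Hc=H[:,:2]-H[:,:2].mean(0);u,s,v=np.linalg.svd(Hc);print("axis",v[0],np.degrees(np.arctan2(v[0,1],v[0,0])),s)
# tray
W=np.zeros((480,640),bool);I=T["img"].astype(int);W=(I[:,:,2]>130)&(I[:,:,0]<90)
P=circ(T,W,-.02,.04);(x,y),r=cv2.minEnclosingCircle(P[:,:2].astype(np.float32));print("tray",x,y,r,P.mean(0))
E
```

```text
handle [ 0.5132 -0.293   0.1326] 0.000617178903091686
bar [ 0.5237 -0.3043  0.1267] 0.005524995557305387
seat [ 0.5811 -0.0033  0.2757] 0.012997740105304585
tip [ 0.5722 -0.0085  0.2951] 0.0020529175636352496
tray [0.4856 0.3242 0.0008] 0.007437048433750557
posttop [0.7021 0.0894 0.6264] 1.0591951177497962e-05
side tin_handle 0.8 [458.  229.4] 739
side tin_handle 0.76 [409.6 215.7] 1661
side tin_handle 0.69 [436.7 269. ] 1730
side balance 0.65 [233.4 145.6] 7643
side balance 0.54 [381.3 294.7] 991
top tin_handle 0.98 [421.  264.6] 1177
top tin_handle 0.83 [433.7 321. ] 1194
top tin_handle 0.57 [386.6 320.9] 1079
top tin_handle 0.19 [355.7 202.7] 272
top balance 0.84 [278.  191.3] 4220
lid top 0.5209559798240662 -0.29761216044425964 0.04782314598560333 866 [ 0.5198 -0.2947  0.0894]
handle pts 175 [ 0.5203 -0.2953  0.1379]
axis [ 0.3114 -0.9503] -71.85371053517679 [0.2497 0.0847]
tray 0.4856714606285095 0.31824764609336853 0.08776767551898956 [0.4847 0.3165 0.0062]
```

View pics/crops.png

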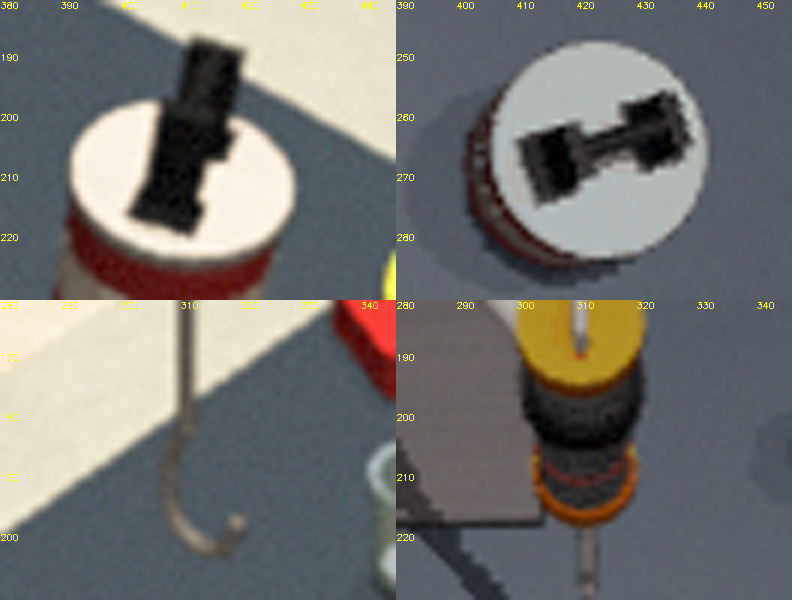

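The crops show the tin's bar running from top (416,267) to (434,261), so the tin yaw is about 18°. The hook tip is at side (319.5,197), top (312,229); the bend bottom at side (315.5,202); the rod at side column 311. Next I'll fit the balance pose and compute the first move.

```bash
cat >> h.py <<'E'
from scipy.spatial.transform import Rotation as Ro
from scipy.optimize import least_squares
def tool(yaw,down=40): return Ro.from_euler('z',yaw,degrees=True)*Ro.from_euler('x',180,degrees=True)*Ro.from_euler('y',90-down,degrees=True)
def go(Rt,grip,cur=None):
    """rotvec(deg)+shift(mm) from current pose to tool orientation Rt with grasp point at grip"""
    s=telemetry.observe();R=Ro.from_euler('xyz',s["tool_rot"],degrees=True)
    tcp=np.array(grip)+Rt.apply([0,0,.019])
    return (R.inv()*Rt).as_rotvec(degrees=True).round(2),(R.inv().apply(tcp-s["ee_pos"])*1000).round(1)
E
python3 - <<'E'
from h import *
np.set_printoptions(precision=4,suppress=True)
C={n:cap(n) for n in("side","top")};S,T=C["side"],C["top"]
# rel points in balance frame (origin below rod; seat at x=-6)
ob=[(S,(115,95,634),(210,18),1),(T,(115,95,634),(251,112),1),(S,(-22,0,294),(319.5,196.5),2),(T,(-22,0,294),(312,229.5),1),(S,(-6,0,269),(315.5,202.8),1),(S,(0,0,340),(311,None),2)]
def res(p):
    r=[]
    c,s=np.cos(p[2]),np.sin(p[2])
    for cam,q,uv,w in ob:
        q=np.array(q)/1000;P=(p[0]+c*q[0]-s*q[1],p[1]+s*q[0]+c*q[1],q[2]);u=proj(cam,P)
        r.append(w*(u[0]-uv[0]))
        if uv[1] is not None:r.append(w*(u[1]-uv[1]))
    return np.array(r)
f=least_squares(res,[.58,0,0],loss="soft_l1");print(f.x[:2],np.degrees(f.x[2]));print(res(f.x))
c,s=np.cos(f.x[2]),np.sin(f.x[2]);print("seat",f.x[0]-.006*c,f.x[1]-.006*s,.275)
print("pre",go(tool(18),[.521,-.296,.26]))
print("shotsetc",[world(T,(412,201),z=.03),world(T,(355,202),z=.03)])
E
```

```text
[ 0.5908 -0.008 ] 2.060196779606372
[-1.8669 -4.0677 -1.5796 -0.9833  1.336  -0.2071 -0.8475  0.9205 -1.5635
 -0.8191  1.3476]
seat 0.5848514151032201 -0.008254989993846017 0.275
pre (array([-2.37, 49.96,  5.07]), array([ 374.8, -144.9,  -25.2]))
shotsetc [array([ 0.7019, -0.2806,  0.03  ]), array([ 0.6953, -0.1241,  0.03  ])]
```

```bash
python3 -m pendant '[[[0,6,1,40,-15,-5,-1],[-0.5,12,2,80,-30,-10,-1],[-1,18,2.5,120,-45,-15,-1],[-1.2,24,3,160,-60,-15,-1],[-1.5,30,3.5,200,-75,-20,-1],[-1.8,36,4,240,-90,-20,-1],[-2,42,4.5,280,-105,-20,-1],[-2.2,46,4.8,320,-120,-25,-1],[-2.4,50,5,350,-135,-25,-1],[-2.4,50,5,375,-145,-25,-1],[-2.4,50,5,375,-145,-25,-1],[-2.4,50,5,375,-145,-25,-1],[-2.4,50,5,375,-145,-25,-1],[-2.4,50,5,375,-145,-25,-1]]]' 20
python3 - <<'E'
from h import *
np.set_printoptions(precision=4,suppress=True)
s=telemetry.observe();print(s["q"],s["ft_force"])
print("rem",go(tool(18),[.521,-.296,.26]),"down",go(tool(18),[.521,-.296,.122]))
S=cap("side");T=cap("top")
im=np.hstack([S["img"][120:360,300:560],T["img"][180:420,250:510]])
cv2.imwrite("pics/m1.png",cv2.resize(im,(800,369))[:,:,::-1])
E
```

```text
time: 2.57
ee_pos: [0.5348, -0.293, 0.2479]
tool_rot: [179.7, -50.0, 18.2]
ft_force: [-0.5, -0.4, -0.8]
opening: 0.0869
finger_force: 0.0
[-62.8327  26.8319 107.3318  63.6738  57.5365 -33.1985] [-0.5226 -0.3582 -0.7664]
rem (array([ 0.13, -0.03,  0.12]), array([ 0.2, -1.4,  0.5])) down (array([ 0.13, -0.03,  0.12]), array([-105.5,   -1.9,   89.1]))
```

View pics/m1.png

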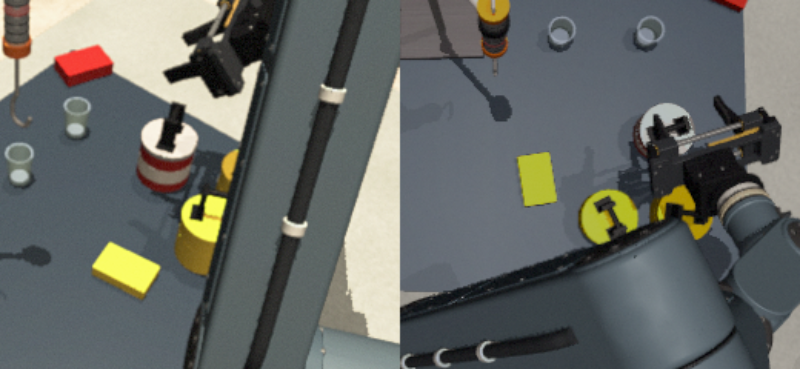

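The picture shows the gripper tilted over the red tin with its fingers either side of the handle, clear of the yellow tins. Descending.

```bash
python3 -m pendant '[[[0,0,0,-20,0,17,-1],[0,0,0,-40,-1,34,-1],[0,0,0,-60,-1,51,-1],[0,0,0,-75,-2,63,-1],[0,0,0,-85,-2,72,-1],[0,0,0,-95,-2,80,-1],[0,0,0,-102,-2,86,-1],[0,0,0,-105.5,-2,89,-1],[0,0,0,-105.5,-2,89,-1],[0,0,0,-105.5,-2,89,-1]]]' 20
python3 - <<'E'
from h import *
S=cap("side");T=cap("top")
s=telemetry.observe();print(s["ft_force"],go(tool(18),[.521,-.296,.122]))
im=np.hstack([cv2.resize(S["img"][160:250,370:460],(400,400),interpolation=2),cv2.resize(T["img"][230:320,390:480],(400,400),interpolation=2)])
cv2.imwrite("pics/m2.png",im[:,:,::-1])
E
```

```text
time: 3.5
ee_pos: [0.5347, -0.2902, 0.1097]
tool_rot: [179.9, -50.1, 18.1]
ft_force: [-0.2, -0.4, 0.8]
opening: 0.0873
finger_force: 0.0
[-0.06397244  0.49972348  0.0482841 ] (array([ 0.07, -0.07,  0.12]), array([-0.6,  1.4, -0.1]))
```

View pics/m2.png

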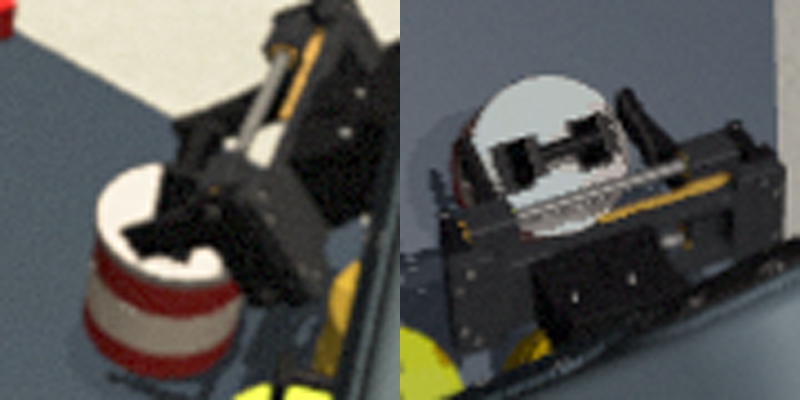

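The fingers straddle the handle legs evenly, with the handle centred at about (560,150) in the right crop. Closing.

```bash
python3 -m pendant '[[[0,0,0,0,1,0,-0.4],[0,0,0,0,1,0,-0.2],[0,0,0,0,1,0,0],[0,0,0,0,1,0,0.2],[0,0,0,0,1,0,0.6],[0,0,0,0,1,0,1],[0,0,0,0,1,0,1],[0,0,0,0,1,0,1],[0,0,0,0,1,0,1]]]' 30
python3 - <<'E'
from h import *
s=telemetry.observe();print(s["time"],s["ft_force"])
p=s["ee_pos"]-Ro.from_euler('xyz',s["tool_rot"],degrees=True).apply([0,0,.019]);print(p)
print("lift",go(tool(18),p+[0,0,.03]),go(tool(18),p+[0,0,.18]))
E
```

```text
time: 4.35
ee_pos: [0.5357, -0.2919, 0.1101]
tool_rot: [179.7, -50.1, 18.2]
ft_force: [2.0, -3.1, 2.4]
opening: 0.05
finger_force: 29.9
4.35 [ 2.02484933 -3.10782201  2.44622516]
[ 0.52181408 -0.29630618  0.1222403 ]
lift (array([ 0.15, -0.09,  0.11]), array([ 23. ,   0. , -19.2])) (array([ 0.15, -0.09,  0.11]), array([ 138. ,    0.5, -115.5]))
```

```bash
python3 -m pendant '[[[0,0,0,2,0,-1.7,1],[0,0,0,5,0,-4,1],[0,0,0,10,0,-8.5,1],[0,0,0,17,0,-14,1],[0,0,0,26,0,-22,1],[0,0,0,36,0,-30,1],[0,0,0,48,0,-40,1],[0,0,0,60,0,-50,1],[0,0,0,73,0,-61,1],[0,0,0,86,0,-72,1],[0,0,0,98,0,-82,1],[0,0,0,110,0,-92,1],[0,0,0,120,0,-100,1],[0,0,0,128,0,-107,1],[0,0,0,134,0,-112,1],[0,0,0,138,0,-115.5,1],[0,0,0,138,0,-115.5,1],[0,0,0,138,0,-115.5,1],[0,0,0,138,0,-115.5,1]]]'
python3 - <<'E'
from h import *
F=[]
for _ in range(6): S=cap("side");F.append(telemetry.observe()["ft_force"])
print(np.mean(F,0),np.std(F,0))
T=cap("top")
cv2.imwrite("pics/m3.png",S["img"][:,:,::-1])
# 70mm short in -x of seat, yaw 2
print("move",go(tool(2),[.515,-.0105,.302]))
E
```

```text
time: 5.93
ee_pos: [0.5347, -0.2896, 0.2885]
tool_rot: [-179.9, -50.0, 18.0]
ft_force: [-0.4, -0.4, -4.4]
opening: 0.0495
finger_force: 29.9
[-0.05989455 -0.27145065 -5.25979166] [0.42853444 0.51885989 0.45727489]
move (array([-12.29,  -0.03,  10.33]), array([  52.9, -268.1,   62. ]))
```

View pics/m3.png

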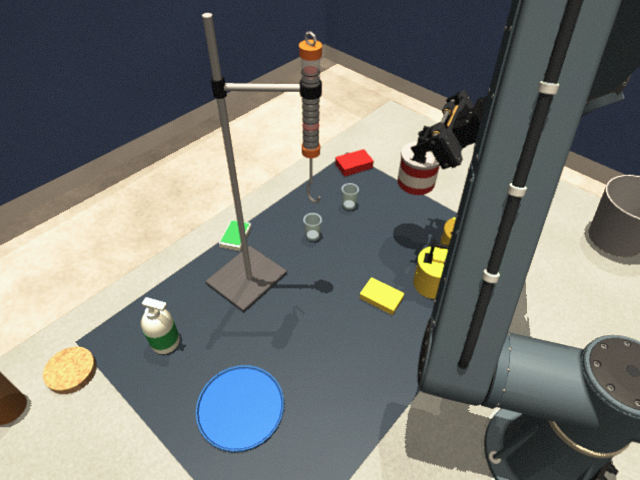

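The tin is held upright at side (418,168), clear of the counter, and weighs about 5.2 N, so the hook should draw about 64 mm. Moving in front of the hook.

```bash
python3 -m pendant '[[[-0.2,0,0.2,1,-5,1,1],[-0.6,0,0.5,3,-14,3,1],[-1.2,0,1,5,-27,6,1],[-2,0,1.7,9,-45,10,1],[-3,0,2.5,13,-65,15,1],[-4,0,3.4,17,-87,20,1],[-5,0,4.2,22,-110,25,1],[-6,0,5.1,26,-134,31,1],[-7.1,0,6,31,-158,37,1],[-8.2,0,6.9,35,-181,42,1],[-9.2,0,7.7,40,-203,47,1],[-10.1,0,8.5,44,-223,51,1],[-11,0,9.2,47,-240,55,1],[-11.6,0,9.8,50,-254,59,1],[-12.1,0,10.1,52,-263,61,1],[-12.3,0,10.3,53,-268,62,1],[-12.3,0,10.3,53,-268,62,1],[-12.3,0,10.3,53,-268,62,1],[-12.3,0,10.3,53,-268,62,1],[-12.3,0,10.3,53,-268,62,1]]]'
python3 - <<'E'
from h import *
np.set_printoptions(precision=4,suppress=True)
S=cap("side");T=cap("top")
s=telemetry.observe();print(s["ft_force"],s["tool_rot"])
p=s["ee_pos"]-Ro.from_euler('xyz',s["tool_rot"],degrees=True).apply([0,0,.019]);bar=p+[0,0,.017];print(p,"bar px",proj(S,bar),proj(T,bar))
def crop(C,u,v,w,h,sc):
    im=cv2.resize(C["img"][v:v+h,u:u+w,::-1],(w*sc,h*sc),interpolation=2)
    for k in range(0,w,10): cv2.putText(im,str(u+k),(k*sc,8),0,.3,(0,255,255),1)
    for k in range(10,h,10): cv2.putText(im,str(v+k),(0,k*sc),0,.3,(0,255,255),1)
    return im
cv2.imwrite("pics/m4.png",np.hstack([crop(S,280,140,100,125,4),crop(T,265,170,100,125,4)]))
for n in("side","top"):
    for nm in("hook_seat","hook_tip","tin_bar"):
        print(n,nm,[(round(d["p"],2),np.round(d["point"],1)) for d in viewer.place_of(n,nm)[:2]])
E
```

```text
time: 7.95
ee_pos: [0.5296, -0.0107, 0.2901]
tool_rot: [179.9, -50.1, 2.0]
ft_force: [0.2, -0.3, -4.8]
opening: 0.0496
finger_force: 29.9
[-0.4496  0.1155 -4.115 ] [179.9165 -50.0575   1.9876]
[ 0.5151 -0.0113  0.3022] bar px (np.float64(342.4610627409445), np.float64(199.1886028914139)) (np.float64(311.68706363883183), np.float64(253.3524368784604))
side hook_seat [(0.75, array([312.4, 202.6]))]
side hook_tip [(0.43, array([319. , 194.9]))]
side tin_bar [(0.9, array([469.4, 214.4])), (0.87, array([442.5, 245.4]))]
top hook_seat [(0.51, array([308.5, 223.5]))]
top hook_tip [(0.44, array([312.2, 231.5]))]
top tin_bar [(0.68, array([441.2, 318.5])), (0.59, array([389.8, 321. ]))]
```

View pics/m4.png

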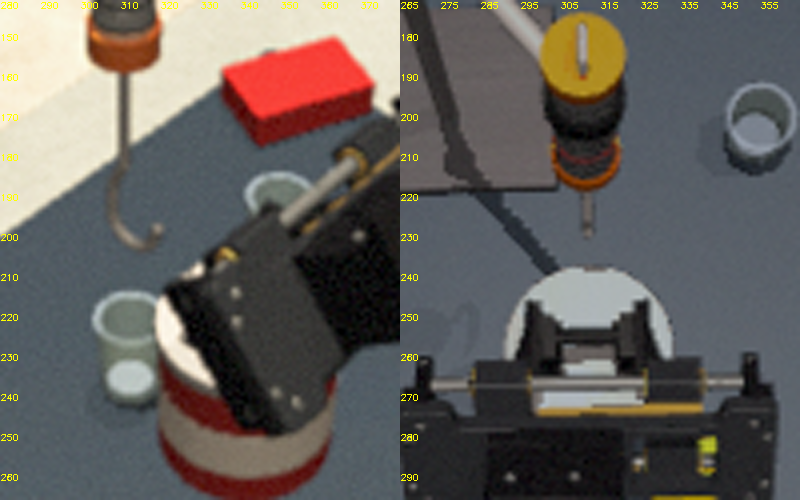

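The tin is in front of the hook. In the top crop the hook wire is at column 311.8 and the handle midpoint at 312.6, so y is aligned. The side tip is at (319.3,197.3). Now to refine hook x.

```bash
python3 - <<'E'
from h import *
np.set_printoptions(precision=4,suppress=True)
S=cap("side");T=cap("top")
ob=[(S,(-22,0,292.5),(319.2,197.4)),(T,(-22,0,294),(311.8,229.3)),(S,(-6,0,272),(314.5,201.5)),(S,(0,0,350),(310.8,None)),(S,(8,0,297),(308.0,192.5)),(T,(0,0,592),(310.5,184))]
def res(p,ob=ob):
    r=[]
    for cam,q,uv in ob:
        q=np.array(q)/1000;u=proj(cam,(p[0]+q[0],p[1]+q[0]*.035,q[2]));r.append(u[0]-uv[0])
        if uv[1] is not None:r.append(u[1]-uv[1])
    return np.array(r)
f=least_squares(res,[.58,0]);print(f.x,res(f.x).round(2))
for k in("S","T"):
    o=[a for a in ob if a[0] is {"S":S,"T":T}[k]];g=least_squares(lambda p:res(p,o),[.58,0]);print(k,g.x,g.fun.round(2))
# depth of hook pixels
for c,win in((S,(178,203,304,322)),(T,(216,231,308,316))):
    for v in range(win[0],win[1],3):
        for u in range(win[2],win[3],1):
            d=c["depth"][v,u]
            if d>0:
                P=world(c,(u,v),depth=d)
                if .26<P[2]<.38: print((u,v),P,end=";")
    print()
E
```

```text
[ 0.5918 -0.0073] [ 0.33 -0.46 -1.    0.69 -1.17 -0.63  0.22  0.01 -4.03 -1.05  1.8 ]
S [ 0.5883 -0.0039] [ 0.5   1.25 -1.03  1.06  0.37  0.13 -2.36]
T [ 0.5943 -0.0091] [-0.14 -0.43  0.1   0.32]
(309, 178) [ 0.5951 -0.005   0.3282];(310, 178) [ 0.5916 -0.0041  0.3308];(311, 178) [ 0.5928 -0.0082  0.3274];(308, 181) [ 0.5992 -0.0065  0.3171];(309, 181) [ 0.5971 -0.0071  0.3181];(310, 181) [ 0.5933 -0.0059  0.321 ];(311, 181) [ 0.5917 -0.007   0.3213];(307, 184) [ 0.6009 -0.0054  0.3091];(308, 184) [ 0.5992 -0.0064  0.3095];(309, 184) [ 0.5955 -0.0054  0.3123];(306, 187) [ 0.6053 -0.007   0.2975];(307, 187) [ 0.6007 -0.0051  0.3015];(308, 187) [ 0.5996 -0.0068  0.3011];(306, 190) [ 0.6027 -0.0042  0.293 ];(307, 190) [ 0.6017 -0.006   0.2924];(308, 190) [ 0.6009 -0.0081  0.2915];(306, 193) [ 0.6044 -0.0059  0.2827];(307, 193) [ 0.6019 -0.0062  0.2841];(308, 193) [ 0.6009 -0.008   0.2835];(307, 196) [ 0.601  -0.0051  0.2773];(308, 196) [ 0.5996 -0.0066  0.2772];(309, 196) [ 0.5978 -0.0076  0.2776];(310, 196) [ 0.5965 -0.0091  0.2774];(318, 196) [ 0.5744 -0.0086  0.2918];(319, 196) [ 0.5714 -0.0082  0.2938];(309, 199) [ 0.5954 -0.005   0.2727];(310, 199) [ 0.5936 -0.0061  0.2731];(311, 199) [ 0.5901 -0.0052  0.2759];(312, 199) [ 0.5888 -0.0068  0.2756];(313, 199) [ 0.5877 -0.0085  0.2752];(316, 199) [ 0.5799 -0.0089  0.28  ];(317, 199) [ 0.5745 -0.0059  0.2854];(318, 199) [ 0.5735 -0.0077  0.2849];(319, 199) [ 0.5725 -0.0095  0.2842];(314, 202) [ 0.5828 -0.0062  0.2717];(315, 202) [ 0.5795 -0.0056  0.2742];(316, 202) [ 0.5779 -0.0068  0.2744];
(311, 219) [ 0.5977 -0.0077  0.2767];(312, 219) [ 0.5975 -0.01    0.2776];(311, 222) [ 0.5913 -0.0079  0.2743];(312, 222) [ 0.5904 -0.0101  0.2791];(311, 225) [ 0.5837 -0.0081  0.2786];(312, 225) [ 0.5838 -0.0103  0.2782];(311, 228) [ 0.5746 -0.0084  0.2921];(312, 228) [ 0.5734 -0.0106  0.299 ];(313, 228) [ 0.5747 -0.0127  0.2916];
```

```bash
python3 - <<'E'
from h import *
for z in(.302,.269,.2):print(go(tool(2),[.587,-.0085,z]))
print(go(tool(2),[.5151,-.011,.302]))
E
```

```text
(array([ 0.04, -0.05,  0.04]), array([46.1,  0.3, 55.3]))
(array([ 0.04, -0.05,  0.04]), array([20.8,  0.3, 76.5]))
(array([ 0.04, -0.05,  0.04]), array([-32.1,   0.2, 120.8]))
(array([ 0.04, -0.05,  0.04]), array([-0.1,  0.3,  0.1]))
```

```bash
python3 -m pendant '[[[0,0,0,2,0,2,1],[0,0,0,5,0,6,1],[0,0,0,10,0,12,1],[0,0,0,16,0,19,1],[0,0,0,22,0,27,1],[0,0,0,29,0,35,1],[0,0,0,35,0,42,1],[0,0,0,40,0,48,1],[0,0,0,44,0,52.5,1],[0,0,0,46,0,55,1],[0,0,0,46,0,55.5,1],[0,0,0,46,0,55.5,1],[0,0,0,46,0,55.5,1]]]'
python3 - <<'E'
from h import *
np.set_printoptions(precision=4,suppress=True)
F=[]
for _ in range(5): S=cap("side");F.append(telemetry.observe()["ft_force"])
print(np.mean(F,0))
T=cap("top")
def crop(C,u,v,w,h,sc):
    im=cv2.resize(C["img"][v:v+h,u:u+w,::-1],(w*sc,h*sc),interpolation=2)
    return im
cv2.imwrite("pics/m5.png",np.hstack([crop(S,270,140,80,100,5),crop(T,270,170,80,100,5)]))
for z in(.302,.269,.2):print(go(tool(2),[.587,-.0085,z]))
E
```

```text
time: 9.53
ee_pos: [0.6011, -0.0075, 0.2893]
tool_rot: [179.9, -50.0, 2.1]
ft_force: [0.3, -0.1, -5.8]
opening: 0.0497
finger_force: 29.9
[ 0.1888 -0.0659 -4.9601]
(array([ 0.04, -0.06,  0.04]), array([ 0.1,  0.4, -0. ]))
(array([ 0.04, -0.06,  0.04]), array([-25.2,   0.3,  21.2]))
(array([ 0.04, -0.06,  0.04]), array([-78.1,   0.3,  65.5]))
```

View pics/m5.png

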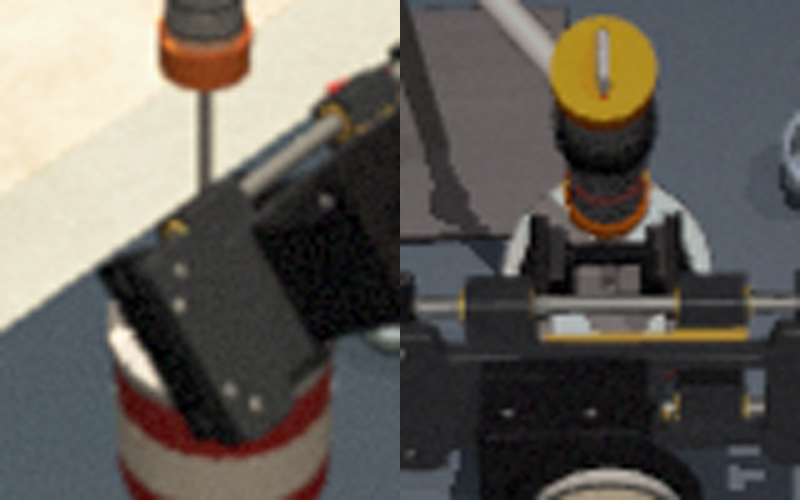

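The bar is above the bend, the rod runs clear between the fingers, and no contact force shows. Lowering slowly.

```bash
python3 -m pendant '[[[0,0,0,-1.5,0,1.3,1],[0,0,0,-4,0,3.2,1],[0,0,0,-7,0,6,1],[0,0,0,-11,0,9.2,1],[0,0,0,-15,0,12.6,1],[0,0,0,-19,0,16,1],[0,0,0,-22,0,18.5,1],[0,0,0,-24,0,20.1,1],[0,0,0,-25.5,0,21.4,1],[0,0,0,-27,0,22.6,1],[0,0,0,-28,0,23.5,1],[0,0,0,-29,0,24.3,1],[0,0,0,-30,0,25.2,1],[0,0,0,-31,0,26,1],[0,0,0,-32,0,26.9,1],[0,0,0,-33,0,27.7,1],[0,0,0,-34,0,28.5,1],[0,0,0,-35,0,29.4,1],[0,0,0,-36,0,30.2,1],[0,0,0,-37,0,31,1]]]'
python3 - <<'E'
from h import *
np.set_printoptions(precision=4,suppress=True)
F=[]
for _ in range(8): S=cap("side");F.append(telemetry.observe()["ft_force"])
print(np.mean(F,0),telemetry.observe()["moment"]);cv2.imwrite("pics/m6.png",S["img"][:,:,::-1])
for z in(.254,.2):print(go(tool(2),[.587,-.0085,z]))
# red indicator disc tracking: red rows in tube
I=S["img"][30:160,300:322].astype(int);m=(I[...,0]>130)&(I[...,1]<90)&(I[...,2]<100);print([(r+30,int(k)) for r,k in enumerate(m.sum(1)) if k])
E
```

```text
time: 11.5
ee_pos: [0.6019, -0.0077, 0.2414]
tool_rot: [179.9, -50.1, 2.1]
ft_force: [0.1, 0.3, -4.3]
opening: 0.0497
finger_force: 29.9
[ 0.5643  0.0076 -4.2679] [-0.0411  0.8402 -0.0075]
(array([ 0.03, -0.08,  0.06]), array([-0. ,  0.3, -0.4]))
(array([ 0.03, -0.08,  0.06]), array([-41.4,   0.3,  34.3]))
[(48, 1), (49, 2), (50, 4), (51, 9), (52, 7), (53, 9), (54, 8), (55, 9), (56, 9), (57, 11), (58, 11), (59, 11), (60, 3), (78, 3), (124, 1), (125, 1), (126, 4), (127, 7), (128, 3), (129, 5), (146, 1), (147, 2), (148, 1), (149, 4), (150, 8), (151, 12), (152, 9), (153, 9), (154, 9), (155, 8), (156, 9), (157, 5)]
```

```bash
python3 -m pendant '[[[0,0,0,-1,0,0.8,1],[0,0,0,-2.5,0,2.1,1],[0,0,0,-4,0,3.4,1],[0,0,0,-6,0,5,1],[0,0,0,-8,0,6.7,1],[0,0,0,-10,0,8.4,1],[0,0,0,-12,0,10,1],[0,0,0,-14,0,11.7,1],[0,0,0,-16,0,13.4,1],[0,0,0,-18,0,15,1],[0,0,0,-20,0,16.7,1],[0,0,0,-22,0,18.4,1],[0,0,0,-24,0,20,1],[0,0,0,-26,0,21.7,1],[0,0,0,-28,0,23.3,1],[0,0,0,-29.5,0,24.5,1],[0,0,0,-31,0,25.8,1],[0,0,0,-32,0,26.7,1],[0,0,0,-32.5,0,27.1,1],[0,0,0,-32.5,0,27.1,1]]]'
python3 - <<'E'
from h import *
np.set_printoptions(precision=4,suppress=True)
F=[]
for _ in range(10): S=cap("side");F.append(telemetry.observe()["ft_force"])
print(np.mean(F,0),telemetry.observe()["moment"])
s=telemetry.observe();p=s["ee_pos"]-Ro.from_euler('xyz',s["tool_rot"],degrees=True).apply([0,0,.019]);print(p)
I=S["img"][30:160,300:322].astype(int);m=(I[...,0]>130)&(I[...,1]<90)&(I[...,2]<100);print([(r+30,int(k)) for r,k in enumerate(m.sum(1)) if k])
T=cap("top")
im=np.hstack([cv2.resize(S["img"][20:270,220:420],(480,600)),cv2.resize(T["img"][170:270,260:360],(320,320)) if 0 else np.vstack([cv2.resize(T["img"][170:270,260:360],(320,320)),np.zeros((280,320,3),np.uint8)])])
cv2.imwrite("pics/m7.png",im[:,:,::-1])
E
```

```text
time: 13.57
ee_pos: [0.6019, -0.0077, 0.1991]
tool_rot: [179.9, -50.1, 2.1]
ft_force: [2.3, 0.3, -0.2]
opening: 0.0496
finger_force: 29.9
[ 2.0041  0.1459 -0.882 ] [0.0684 0.3727 0.0349]
[ 0.5872 -0.0082  0.2115]
[(39, 1), (46, 1), (48, 1), (49, 1), (50, 3), (51, 11), (52, 7), (53, 11), (54, 10), (55, 10), (56, 11), (57, 9), (58, 11), (59, 9), (60, 4), (101, 4), (124, 1), (125, 1), (126, 3), (127, 3), (128, 5), (129, 5), (146, 1), (147, 3), (148, 2), (149, 4), (150, 9), (151, 12), (152, 10), (153, 9), (154, 9), (155, 9), (156, 10), (157, 6)]
```

View pics/m7.png

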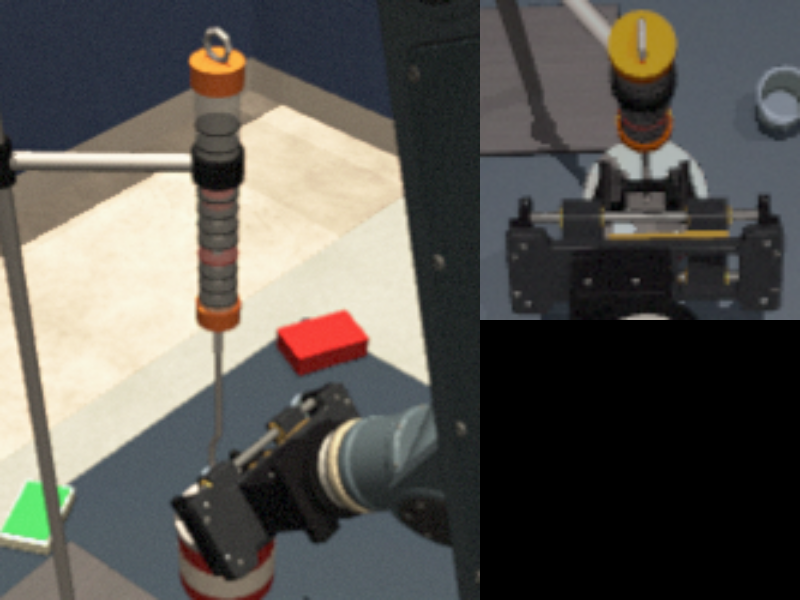

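The hook has been drawn down with the tin hanging on it, and the tube's red disc has moved down. The +2 N in x means the bar sits slightly to the −x side of the seat, so I'll shift +x about 2.5 mm and then keep lowering.

```bash
python3 -m pendant '[[[0,0,0,0.4,0,0.5,1],[0,0,0,0.8,0,1,1],[0,0,0,1.2,0,1.4,1],[0,0,0,1.6,0,1.9,1],[0,0,0,1,0,2.4,1],[0,0,0,0,0,3.2,1],[0,0,0,-1,0,4.1,1],[0,0,0,-2,0,4.9,1],[0,0,0,-3,0,5.7,1],[0,0,0,-3,0,5.7,1],[0,0,0,-3,0,5.7,1]]]'
python3 - <<'E'
from h import *
np.set_printoptions(precision=4,suppress=True)
F=[]
for _ in range(20): S=cap("side");F.append(telemetry.observe()["ft_force"])
print(np.mean(F,0),np.std(F,0),telemetry.observe()["moment"])
s=telemetry.observe();p=s["ee_pos"]-Ro.from_euler('xyz',s["tool_rot"],degrees=True).apply([0,0,.019]);print(p,s["time"])
E
```

```text
time: 15.03
ee_pos: [0.6039, -0.0075, 0.1928]
tool_rot: [179.9, -50.0, 2.1]
ft_force: [-1.5, -0.2, -0.0]
opening: 0.0499
finger_force: 29.9
[-1.4593  0.7762 -0.5538] [0.5726 0.4244 0.6055] [0.0891 0.6168 0.1286]
[ 0.5895 -0.0081  0.2053] 16.0333
```

```bash
python3 -m pendant '[[[0,0,0,-0.7,0,-0.8,1],[0,0,0,-1.2,0,-0.4,1],[0,0,0,-2,0,0.2,1],[0,0,0,-3,0,1.1,1],[0,0,0,-4,0,1.9,1],[0,0,0,-5,0,2.8,1],[0,0,0,-5.7,0,3.3,1],[0,0,0,-5.7,0,3.3,1],[0,0,0,-5.7,0,3.3,1]]]'
python3 - <<'E'
from h import *
np.set_printoptions(precision=4,suppress=True)
F=[];M=[]
for _ in range(25): S=cap("side");s=telemetry.observe();F.append(s["ft_force"]);M.append(s["moment"])
print(np.mean(F,0),np.std(F,0),np.mean(M,0))
p=s["ee_pos"]-Ro.from_euler('xyz',s["tool_rot"],degrees=True).apply([0,0,.019]);print(p,s["time"])
E
```

```text
time: 16.78
ee_pos: [0.6037, -0.0077, 0.187]
tool_rot: [179.9, -50.2, 2.1]
ft_force: [3.8, 1.8, -0.2]
opening: 0.0495
finger_force: 29.9
[4.6525 2.229  0.047 ] [0.5152 0.5435 0.4326] [0.2175 0.0584 0.2501]
[ 0.5891 -0.0082  0.1993] 18.0333
```

```bash
python3 -m pendant '[[[0,0,0,0.3,-0.1,0.3,1],[0,0,0,0.5,-0.3,0.6,1],[0,0,0,0.5,-0.3,0.6,1],[0,0,0,0.5,-0.3,0.6,1]]]'
python3 - <<'E'
from h import *
np.set_printoptions(precision=4,suppress=True)
F=[];M=[]
for _ in range(10): T=cap("top");s=telemetry.observe();F.append(s["ft_force"]);M.append(s["moment"])
print(np.mean(F,0),np.std(F,0),np.mean(M,0))
p=s["ee_pos"]-Ro.from_euler('xyz',s["tool_rot"],degrees=True).apply([0,0,.019]);print(p,s["time"],s["tool_rot"])
for v in range(205,262,3):
    for u in range(306,320,2):
        d=T["depth"][v,u]
        if d>0:
            P=world(T,(u,v),depth=d);print((u,v),(P*1000).round().astype(int),T["img"][v,u],end=";")
    print()
E
```

```text
time: 18.37
ee_pos: [0.6038, -0.0076, 0.1866]
tool_rot: [179.9, -50.1, 2.0]
ft_force: [3.9, 1.0, -0.5]
opening: 0.05
finger_force: 29.9
[ 3.3195 -0.2344 -0.0206] [0.5178 0.2975 0.4843] [ 0.0169  0.1533 -0.0197]
[ 0.5892 -0.008   0.1988] 18.8667 [179.9069 -50.0566   2.0544]
(306, 205) [584   0 482] [34 34 31];(308, 205) [583  -4 488] [36 34 36];(310, 205) [582  -8 493] [31 32 34];(312, 205) [581 -11 494] [38 36 37];(314, 205) [583 -15 488] [30 29 30];(316, 205) [585 -18 480] [38 37 35];(318, 205) [590 -22 459] [105  69  36];
(306, 208) [585   0 451] [85 38 38];(308, 208) [583  -4 459] [41 40 39];(310, 208) [581  -7 469] [52 49 49];(312, 208) [582 -11 467] [47 47 48];(314, 208) [583 -15 464] [34 27 30];(316, 208) [585 -19 454] [86 28 28];(318, 208) [590 -22 430] [76 45 36];
(306, 211) [584   1 428] [39 38 38];(308, 211) [583  -3 435] [39 34 32];(310, 211) [581  -7 443] [48 40 40];(312, 211) [581 -11 442] [43 39 38];(314, 211) [582 -15 439] [49 48 48];(316, 211) [585 -19 425] [49 46 46];(318, 211) [589 -23 405] [153  73  12];
(306, 214) [582   1 406] [128  56   0];(308, 214) [582  -3 40
[... 3379 characters left out ...]
8] [17 14 14];(310, 253) [519  -7 295] [23 18 20];(312, 253) [520 -12 291] [23 24 24];(314, 253) [520 -16 291] [16 18 22];(316, 253) [519 -20 298] [21 21 20];(318, 253) [520 -25 291] [30 31 28];
(306, 256) [513   1 290] [22 17 19];(308, 256) [512  -3 298] [21 17 20];(310, 256) [512  -8 295] [18 14 18];(312, 256) [513 -12 292] [23 19 23];(314, 256) [513 -16 293] [28 25 28];(316, 256) [513 -21 293] [17 16 14];(318, 256) [513 -25 295] [17 12 16];
(306, 259) [502   0 322] [19 13 17];(308, 259) [503  -4 320] [24 22 23];(310, 259) [503  -8 321] [14 13 18];(312, 259) [503 -12 322] [18 18 21];(314, 259) [502 -17 327] [ 8 11 16];(316, 259) [503 -21 322] [22 25 25];(318, 259) [503 -25 323] [23 22 20];
```

```bash
python3 -m pendant '[[[0,0,0,0.3,0,0.4,1],[0,0,0,0.6,0,0.7,1],[0,0,0,0.8,0,1,1],[0,0,0,0.8,0,1,1],[0,0,0,0.8,0,1,1]]]'
python3 - <<'E'
from h import *
np.set_printoptions(precision=4,suppress=True)
F=[];M=[]
for _ in range(12): T=cap("top");s=telemetry.observe();F.append(s["ft_force"]);M.append(s["moment"])
print(np.mean(F,0),np.std(F,0)/3.5,np.mean(M,0))
p=s["ee_pos"]-Ro.from_euler('xyz',s["tool_rot"],degrees=True).apply([0,0,.019]);print(p,s["time"],s["tool_rot"])
E
```

```text
time: 19.28
ee_pos: [0.6041, -0.0073, 0.186]
tool_rot: [179.9, -49.9, 2.0]
ft_force: [-1.5, -2.2, 0.6]
opening: 0.0498
finger_force: 29.9
[-1.3909 -1.0742  0.2952] [0.1655 0.1914 0.154 ] [-0.0735  0.5782 -0.0898]
[ 0.5902 -0.0075  0.1987] 19.8833 [179.9079 -50.0401   2.1127]
```

```bash
python3 -m pendant '[[[0,0,0,0.3,0.1,-0.5,1],[0,0,0,0.5,0.1,-0.9,1],[0,0,0,0.5,0.1,-0.9,1],[0,0,0,0.5,0.1,-0.9,1]]]'
python3 - <<'E'
from h import *
np.set_printoptions(precision=4,suppress=True)
F=[];M=[]
for _ in range(20): T=cap("top");s=telemetry.observe();F.append(s["ft_force"]);M.append(s["moment"])
print(np.mean(F,0),np.std(F,0)/4.5,np.mean(M,0))
p=s["ee_pos"]-Ro.from_euler('xyz',s["tool_rot"],degrees=True).apply([0,0,.019]);print(p,s["time"],s["tool_rot"])
E
```

```text
time: 20.22
ee_pos: [0.6048, -0.0071, 0.1877]
tool_rot: [179.9, -50.1, 2.1]
ft_force: [-0.5, 0.9, -0.7]
opening: 0.0497
finger_force: 29.9
[0.1098 2.3387 0.0016] [0.1219 0.157  0.1211] [0.2442 0.4729 0.2844]
[ 0.5901 -0.0078  0.1998] 21.2167 [179.9043 -50.0712   2.0968]
```

```bash
python3 -m pendant '[[[0,0,0,0,-0.07,0,1],[0,0,0,0,-0.07,0,1],[0,0,0,0,-0.07,0,1],[0,0,0,0,-0.07,0,1],[0,0,0,0,-0.07,0,1]]]' 4
python3 - <<'E'
from h import *
np.set_printoptions(precision=4,suppress=True)
F=[]
for _ in range(10): T=cap("top");s=telemetry.observe();F.append(s["ft_force"])
print(np.mean(F,0),s["finger_force"])
p=s["ee_pos"]-Ro.from_euler('xyz',s["tool_rot"],degrees=True).apply([0,0,.019]);print(p,s["time"])
E
```

```text
time: 21.63
ee_pos: [0.6047, -0.0076, 0.1876]
tool_rot: [179.9, -50.1, 2.0]
ft_force: [1.1, 0.2, 0.2]
opening: 0.05
finger_force: 4.0
[ 0.6861  0.112  -0.2357] 3.984824660292361
[ 0.5902 -0.008   0.1998] 22.1333
```

```bash
python3 -m pendant '[[[0,0,0,0,0,0,-0.18],[0,0,0,0,0,0,-0.22],[0,0,0,0,0,0,-0.26],[0,0,0,0,0,0,-0.3],[0,0,0,0,0,0,-0.4],[0,0,0,0,0,0,-0.5],[0,0,0,0,0,0,-0.6],[0,0,0,0,0,0,-0.7],[0,0,0,0,0,0,-0.7],[0,0,0,0,0,0,-0.7],[0,0,0,0,0,0,-0.7],[0,0,0,0,0,0,-0.7]]]'
python3 - <<'E'
from h import *
np.set_printoptions(precision=4,suppress=True)
F=[]
for i in range(15):
    T=cap("top");s=telemetry.observe();F.append(s["ft_force"])
    P=[world(T,(u,v),depth=T["depth"][v,u]) for v in range(226,230) for u in range(306,318)]
    P=np.array([q for q in P if .19<q[2]<.24]);
    if i%3==0: print(len(P),np.median(P,0))
print(np.mean(F,0),s["opening"],s["time"])
S=cap("side");im=np.hstack([cv2.resize(S["img"][20:270,220:420],(480,600)),np.vstack([cv2.resize(T["img"][170:270,260:360],(320,320),interpolation=2),np.zeros((280,320,3),np.uint8)])])
cv2.imwrite("pics/m8.png",im[:,:,::-1])
E
```

```text
time: 23.13
ee_pos: [0.6046, -0.0073, 0.1876]
tool_rot: [179.9, -50.1, 2.1]
ft_force: [0.1, -0.6, 0.4]
opening: 0.0737
finger_force: 0.0
47 [ 0.5882 -0.0099  0.222 ]
48 [ 0.5879 -0.0088  0.2216]
48 [ 0.5883 -0.0088  0.2213]
47 [ 0.5881 -0.0099  0.2224]
48 [ 0.588  -0.0088  0.2212]
[-0.0253 -0.1276 -0.1175] 0.07398295898212624 23.8833
```

View pics/m8.png

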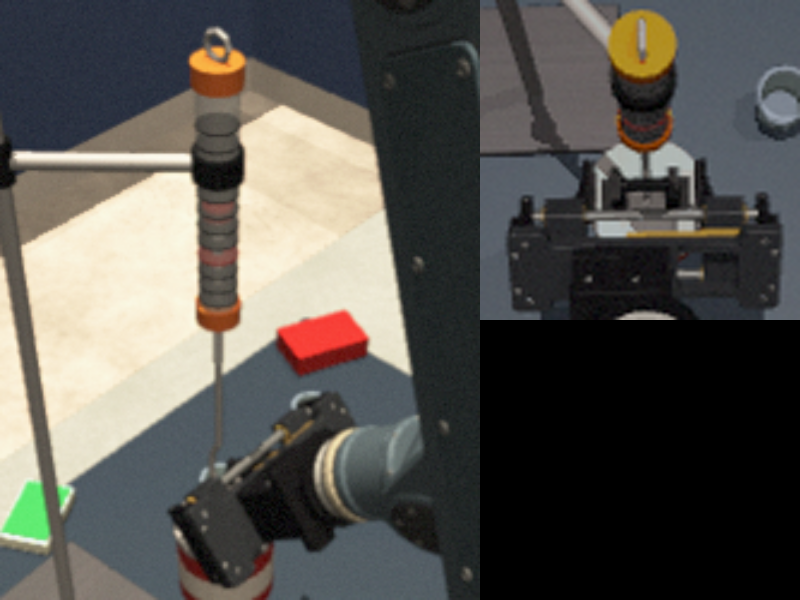

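The tin hangs free and still on the hook, with the open fingers clear on both sides, the bar at z ≈ 0.217 and a draw of about 63 mm (≈ 0.52 kg). I'll wait 3.3 s, then check again.

```bash
for i in 1 2; do python3 -m pendant '[[[0,0,0,0,0,0,-0.7],[0,0,0,0,0,0,-0.7],[0,0,0,0,0,0,-0.7],[0,0,0,0,0,0,-0.7],[0,0,0,0,0,0,-0.7],[0,0,0,0,0,0,-0.7],[0,0,0,0,0,0,-0.7],[0,0,0,0,0,0,-0.7],[0,0,0,0,0,0,-0.7],[0,0,0,0,0,0,-0.7],[0,0,0,0,0,0,-0.7],[0,0,0,0,0,0,-0.7],[0,0,0,0,0,0,-0.7],[0,0,0,0,0,0,-0.7],[0,0,0,0,0,0,-0.7],[0,0,0,0,0,0,-0.7],[0,0,0,0,0,0,-0.7],[0,0,0,0,0,0,-0.7],[0,0,0,0,0,0,-0.7],[0,0,0,0,0,0,-0.7]]]' | head -1; done
python3 - <<'E'
from h import *
np.set_printoptions(precision=4,suppress=True)
for i in range(4):
    T=cap("top");s=telemetry.observe()
    P=[world(T,(u,v),depth=T["depth"][v,u]) for v in range(226,230) for u in range(306,318)]
    P=np.array([q for q in P if .19<q[2]<.24]);print(len(P),np.median(P,0))
for z in(.2,.263,.302):print(go(tool(2),[.5902,-.008,z]))
E
```

```text
time: 25.6
time: 27.27
48 [ 0.588  -0.0088  0.2217]
48 [ 0.5879 -0.0087  0.2217]
48 [ 0.5884 -0.0087  0.2212]
48 [ 0.5881 -0.0088  0.2222]
(array([ 0.03, -0.05,  0.05]), array([ 0.3,  0.2, -0. ]))
(array([ 0.03, -0.05,  0.05]), array([ 48.6,   0.3, -40.5]))
(array([ 0.03, -0.05,  0.05]), array([ 78.5,   0.3, -65.5]))
```

```bash
python3 -m pendant '[[[0,0,0,0,0,0,-0.55],[0,0,0,0,0,0,-0.45],[0,0,0,0,0,0,-0.35],[0,0,0,0,0,0,-0.28],[0,0,0,0,0,0,-0.22],[0,0,0,0,0,0,-0.18],[0,0,0,0,0,0,-0.14],[0,0,0,0,0,0,-0.1],[0,0,0,0,0,0,0],[0,0,0,0,0,0,1],[0,0,0,0,0,0,1]]]' 4; python3 -m pendant '[[[0,0,0,0,0,0,1],[0,0,0,0,0,0,1],[0,0,0,0,0,0,1]]]' 30
python3 - <<'E'
from h import *
np.set_printoptions(precision=4,suppress=True)
F=[]
for _ in range(6): T=cap("top");s=telemetry.observe();F.append(s["ft_force"])
print(np.mean(F,0))
P=[world(T,(u,v),depth=T["depth"][v,u]) for v in range(226,230) for u in range(306,318)]
P=np.array([q for q in P if .19<q[2]<.24]);print(len(P),np.median(P,0))
for z in(.2,.263,.302):print(go(tool(2),[.5902,-.008,z]))
E
```

```text
time: 28.38
ee_pos: [0.6046, -0.0074, 0.1876]
tool_rot: [179.9, -50.1, 2.1]
ft_force: [0.4, -1.0, 1.0]
opening: 0.0503
finger_force: 4.0
time: 28.63
ee_pos: [0.6047, -0.0075, 0.1876]
tool_rot: [179.9, -50.1, 2.1]
ft_force: [-0.6, -2.6, -0.1]
opening: 0.0494
finger_force: 29.9
[-0.4016 -1.3278  0.3369]
48 [ 0.588  -0.0088  0.221 ]
(array([ 0.04, -0.06,  0.04]), array([ 0.2,  0.1, -0.1]))
(array([ 0.04, -0.06,  0.04]), array([ 48.5,   0.2, -40.5]))
(array([ 0.04, -0.06,  0.04]), array([ 78.4,   0.2, -65.6]))
```

```bash
python3 -m pendant '[[[0,0,0,0.5,0,-0.4,1],[0,0,0,1.5,0,-1.25,1],[0,0,0,3,0,-2.5,1],[0,0,0,4.5,0,-3.8,1],[0,0,0,6,0,-5,1],[0,0,0,7.5,0,-6.3,1],[0,0,0,9,0,-7.5,1],[0,0,0,10.5,0,-8.8,1],[0,0,0,12,0,-10,1],[0,0,0,13.5,0,-11.3,1],[0,0,0,15,0,-12.6,1],[0,0,0,16.5,0,-13.8,1],[0,0,0,18,0,-15.1,1],[0,0,0,19.5,0,-16.3,1],[0,0,0,21,0,-17.6,1],[0,0,0,22.5,0,-18.9,1],[0,0,0,24,0,-20.1,1],[0,0,0,25.5,0,-21.4,1],[0,0,0,27,0,-22.6,1],[0,0,0,28.5,0,-23.9,1]]]'; python3 -m pendant '[[[0,0,0,1.5,0,-1.25,1],[0,0,0,3,0,-2.5,1],[0,0,0,4.5,0,-3.8,1],[0,0,0,6,0,-5,1],[0,0,0,7.5,0,-6.3,1],[0,0,0,9,0,-7.5,1],[0,0,0,10.5,0,-8.8,1],[0,0,0,12,0,-10,1],[0,0,0,13.5,0,-11.3,1],[0,0,0,15,0,-12.6,1],[0,0,0,16.2,0,-13.6,1],[0,0,0,17.4,0,-14.6,1],[0,0,0,18.6,0,-15.6,1],[0,0,0,19.8,0,-16.6,1],[0,0,0,21,0,-17.6,1],[0,0,0,22.2,0,-18.6,1],[0,0,0,23.4,0,-19.6,1],[0,0,0,24.6,0,-20.6,1],[0,0,0,26,0,-21.8,1],[0,0,0,28,0,-23.5,1]]]'
python3 - <<'E'
from h import *
for z in(.263,.304):print(go(tool(2),[.5902,-.008,z]))
E
```

```text
time: 30.6
ee_pos: [0.6044, -0.0071, 0.2247]
tool_rot: [179.9, -50.0, 2.1]
ft_force: [1.8, -0.6, -2.7]
opening: 0.0494
finger_force: 29.9
time: 32.27
ee_pos: [0.6044, -0.0072, 0.2612]
tool_rot: [179.9, -50.0, 2.1]
ft_force: [0.2, -0.0, -5.3]
opening: 0.05
finger_force: 29.9
(array([ 0.03, -0.03,  0.04]), array([-7.8,  0.3,  7. ]))
(array([ 0.03, -0.03,  0.04]), array([ 23.7,   0.3, -19.4]))
```

```bash
python3 -m pendant '[[[0,0,0,2,0,-1.7,1],[0,0,0,5,0,-4.2,1],[0,0,0,8.5,0,-7,1],[0,0,0,12,0,-10,1],[0,0,0,16,0,-13.2,1],[0,0,0,19.5,0,-16,1],[0,0,0,22,0,-18,1],[0,0,0,24,0,-19.5,1],[0,0,0,24,0,-19.5,1],[0,0,0,23,0,-20.5,1],[0,0,0,20,0,-24,1],[0,0,0,15,0,-30,1],[0,0,0,9,0,-37,1],[0,0,0,2,0,-45,1],[0,0,0,-5,0,-54,1],[0,0,0,-12,0,-62,1],[0,0,0,-17,0,-68.5,1],[0,0,0,-21,0,-73,1],[0,0,0,-24,0,-77,1],[0,0,0,-24,0,-77,1]]]'
python3 - <<'E'
from h import *
np.set_printoptions(precision=4,suppress=True)
C={n:cap(n) for n in("side","top")}
for n,c in C.items():
    I=c["img"].astype(int);W=(I[:,:,2]>110)&(I[:,:,0]<90)&(I[:,:,2]>I[:,:,1]+50)
    k,l,st,ce=cv2.connectedComponentsWithStats(W.astype(np.uint8));b=1+np.argmax(st[1:,4]);rr,cc=np.nonzero(l==b)
    P=np.array([world(c,(u,v),depth=c["depth"][v,u]) for v,u in zip(rr,cc)]);P=P[abs(P[:,2]-.007)<.03]
    (x,y),r=cv2.minEnclosingCircle(P[:,:2].astype(np.float32));print(n,len(P),x,y,r,P.mean(0))
s=telemetry.observe();print(s["time"],s["ft_force"],s["ee_pos"])
for g in([.486,.317,.26],):
    for y in(2,20,33): print(y,go(tool(y),g))
E
```

```text
time: 33.93
ee_pos: [0.5292, -0.0099, 0.2925]
tool_rot: [179.9, -50.1, 2.1]
ft_force: [0.5, -1.0, -5.6]
opening: 0.0498
finger_force: 29.9
side 3332 0.48404815793037415 0.31532204151153564 0.08829088509082794 [0.5021 0.3118 0.0045]
top 2866 0.4861307740211487 0.31593573093414307 0.08532203733921051 [0.4856 0.3154 0.0061]
34.0333 [-0.0025 -0.2847 -5.0791] [ 0.5304 -0.0101  0.2928]
2 (array([ 0.06, -0.12,  0.05]), array([ -46.1, -328.5,   14.4]))
20 (array([ 13.86,  -0.1 , -11.5 ]), array([ -46.5, -333. ,   13.8]))
33 (array([ 23.82,  -0.09, -19.85]), array([ -47.4, -336. ,   12.8]))
```

```bash
python3 -m pendant '[[[0.2,0,-0.2,-1,-5,0,1],[0.6,0,-0.5,-2,-15,1,1],[1.2,0,-1,-4,-29,1,1],[2,0,-1.7,-7,-48,2,1],[2.9,0,-2.4,-10,-70,3,1],[3.9,0,-3.2,-13,-93,4,1],[4.9,0,-4,-16,-117,5,1],[5.9,0,-4.9,-20,-142,6,1],[7,0,-5.8,-23,-167,7,1],[8,0,-6.7,-27,-192,8,1],[9,0,-7.5,-30,-217,9,1],[10,0,-8.3,-34,-241,10,1],[11,0,-9.1,-37,-264,11,1],[11.9,0,-9.9,-40,-286,12,1],[12.7,0,-10.5,-43,-305,13,1],[13.3,0,-11,-45,-320,13,1],[13.7,0,-11.4,-46,-329,14,1],[13.9,0,-11.5,-46.5,-333,14,1],[13.9,0,-11.5,-46.5,-333,14,1],[13.9,0,-11.5,-46.5,-333,14,1]]]'
python3 - <<'E'
from h import *
s=telemetry.observe();print(s["ft_force"],s["ee_pos"])
for z in(.26,.132,.126):print(go(tool(20),[.485,.316,z]))
E
```

```text
time: 35.7
ee_pos: [0.4991, 0.3224, 0.2469]
tool_rot: [-179.9, -50.0, 20.0]
ft_force: [0.7, 0.1, -4.9]
opening: 0.0496
finger_force: 29.9
[ 0.71821582  0.09655142 -4.85350243] [0.49913554 0.32242536 0.24689579]
(array([-0.09,  0.01, -0.02]), array([ 0.1,  1.2, -1.3]))
(array([-0.09,  0.01, -0.02]), array([-98. ,   1.4,  81. ]))
(array([-0.09,  0.01, -0.02]), array([-102.5,    1.4,   84.9]))
```

```bash
python3 -m pendant '[[[0,0,0,-2,0,1.6,1],[0,0,0,-6,0,5,1],[0,0,0,-12,0.3,10,1],[0,0,0,-19,0.5,15.5,1],[0,0,0,-27,0.8,22,1],[0,0,0,-35,1,29,1],[0,0,0,-43,1.3,35.5,1],[0,0,0,-51,1.3,42,1],[0,0,0,-59,1.3,48.5,1],[0,0,0,-67,1.3,55,1],[0,0,0,-74,1.3,61,1],[0,0,0,-80,1.3,66,1],[0,0,0,-85,1.3,70,1],[0,0,0,-89,1.3,73.5,1],[0,0,0,-92,1.3,76,1],[0,0,0,-94,1.3,77.7,1],[0,0,0,-95.5,1.3,79,1],[0,0,0,-97,1.3,80.2,1],[0,0,0,-97,1.3,80.2,1]]]'; python3 -m pendant '[[[0,0,0,-0.5,0,0.4,1],[0,0,0,-1,0,0.8,1],[0,0,0,-1.5,0,1.2,1],[0,0,0,-2,0,1.7,1],[0,0,0,-2.5,0,2.1,1],[0,0,0,-3,0,2.5,1],[0,0,0,-3,0,2.5,1]]]'
python3 - <<'E'
from h import *
F=[]
for _ in range(5): cap("top");F.append(telemetry.observe()["ft_force"])
print(np.mean(F,0));print(go(tool(20),[.485,.316,.126]))
E
```

```text
time: 37.28
ee_pos: [0.499, 0.3209, 0.1214]
tool_rot: [-179.9, -50.1, 20.0]
ft_force: [-0.4, -0.5, -5.7]
opening: 0.0493
finger_force: 29.9
time: 37.87
ee_pos: [0.499, 0.3208, 0.1174]
tool_rot: [-179.9, -50.0, 20.0]
ft_force: [0.3, 0.2, -4.9]
opening: 0.0498
finger_force: 29.9
[-0.1865034   0.10429002 -5.22310927]
(array([-0.07, -0.06, -0.  ]), array([-3.1, -0.2,  2.2]))
```

Still carrying the full weight, about 3 mm above the tray floor. Creeping down.

```bash
python3 -m pendant '[[[0,0,0,-0.4,0,0.3,1],[0,0,0,-0.8,0,0.6,1],[0,0,0,-1.2,0,1,1],[0,0,0,-1.6,0,1.3,1],[0,0,0,-2,0,1.6,1],[0,0,0,-2,0,1.6,1]]]'; python3 -m pendant '[[[0,0,0,-0.2,0,0.15,1],[0,0,0,-0.4,0,0.3,1],[0,0,0,-0.5,0,0.45,1],[0,0,0,-0.5,0,0.45,1],[0,0,0,-0.5,0,0.45,1]]]'
python3 - <<'E'
from h import *
F=[]
for _ in range(5): cap("top");F.append(telemetry.observe()["ft_force"])
print(np.mean(F,0));print(go(tool(20),[.485,.316,.126]))
E
```

```text
time: 38.62
ee_pos: [0.499, 0.3209, 0.1157]
tool_rot: [-179.9, -50.2, 20.0]
ft_force: [-1.3, -0.7, -0.3]
opening: 0.0498
finger_force: 29.9
time: 39.03
ee_pos: [0.4992, 0.3209, 0.1157]
tool_rot: [-179.9, -50.2, 20.0]
ft_force: [-3.5, -2.8, 6.3]
opening: 0.0498
finger_force: 29.9
[-4.3042976  -2.84049784  6.3048326 ]
(array([-0.06, -0.23, -0.02]), array([-1.7, -0.2,  0.9]))
```

```bash
python3 -m pendant '[[[0,0,0,0.3,0,-0.25,1],[0,0,0,0.5,0,-0.45,1],[0,0,0,0.5,0,-0.45,1],[0,0,0,0.5,0,-0.45,1]]]' 5
python3 -m pendant '[[[0,0,0,0,0,0,-0.18],[0,0,0,0,0,0,-0.22],[0,0,0,0,0,0,-0.28],[0,0,0,0,0,0,-0.4],[0,0,0,0,0,0,-0.6],[0,0,0,0,0,0,-0.8],[0,0,0,0,0,0,-1],[0,0,0,0,0,0,-1],[0,0,0,0,0,0,-1],[0,0,0,0,0,0,-1],[0,0,0,0,0,0,-1],[0,0,0,0,0,0,-1]]]'
```

```text
time: 39.62
ee_pos: [0.4995, 0.3209, 0.1157]
tool_rot: [-179.9, -50.2, 20.0]
ft_force: [-2.1, -3.3, 5.1]
opening: 0.0499
finger_force: 5.0
time: 40.62
ee_pos: [0.499, 0.3209, 0.115]
tool_rot: [-179.9, -50.1, 20.0]
ft_force: [-0.3, 0.1, 0.8]
opening: 0.0865
finger_force: 0.0
```

```bash
python3 -m pendant '[[[0,0,0,2,0,-2,-1],[0,0,0,6,0,-6,-1],[0,0,0,12,0,-12,-1],[0,0,0,20,0,-20,-1],[0,0,0,30,0,-30,-1],[0,0,0,42,0,-42,-1],[0,0,0,54,0,-56,-1],[0,0,0,66,0,-70,-1],[0,0,0,78,0,-85,-1],[0,0,0,90,0,-100,-1],[0,0,0,100,0,-115,-1],[0,0,0,105,0,-125,-1],[0,0,0,105,0,-125,-1],[0,0,0,105,0,-125,-1]]]'
python3 - <<'E'
from h import *
np.set_printoptions(precision=4,suppress=True)
s=telemetry.observe();print(s["ft_force"])
for n in("side","top"):
    c=cap(n,n+"_end");v,u=np.mgrid[0:480,0:640]
    a=np.array([proj(c,[.485,.316,.093])]);u0,v0=a[0].astype(int);P=[]
    for vv in range(v0-45,v0+46):
        for uu in range(u0-45,u0+46):
            if 0<=vv<480 and 0<=uu<640 and c["depth"][vv,uu]>0:P.append(world(c,(uu,vv),depth=c["depth"][vv,uu]))
    P=np.array(P);L=P[(abs(P[:,2]-.093)<.008)&(np.hypot(P[:,0]-.485,P[:,1]-.316)<.065)]
    A=np.c_[L[:,:2],np.ones(len(L))];pl=np.linalg.lstsq(A,L[:,2],rcond=None)[0]
    print(n,len(L),cv2.minEnclosingCircle(L[:,:2].astype(np.float32)),L.mean(0),"tilt",np.degrees(pl[:2]))
E
```

```text
time: 41.78
ee_pos: [0.472, 0.311, 0.2768]
tool_rot: [-179.9, -50.2, 20.0]
ft_force: [-0.2, 0.2, -0.5]
opening: 0.0876
finger_force: 0.0
[-0.2337  0.2061 -0.5381]
side 668 ((0.4796818494796753, 0.3247894048690796), 0.046444397419691086) [0.474  0.3423 0.092 ] tilt [ 0.3007 -1.4008]
top 452 ((0.4834268093109131, 0.3146715760231018), 0.04764999821782112) [0.4962 0.3207 0.0942] tilt [ 0.0189 -0.2461]
```

```bash
python3 -c "
from bench import order;print(order.close_job())"
```

```text
the job is handed in; nothing more can be done
None
```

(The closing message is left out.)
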